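Seat the grater insert in the mandoline

TASK

Take the grater insert that has the single tongue and seat it in the pocket of the sloping mandoline, whose carriage may be clamped somewhat up or down the slope: toe first with the heel raised, so that the tongue goes under the steel bridge, then the heel down until the insert lies flat and square, fully home, and let go of it. Work gently by feel, never forcing it into the mandoline, and leave the two-tongued insert and everything else on the counter where they are.

Things in the scene. Friction and masses are not known exactly. Their poses are not given: they have to be found in the camera images.
- insert_grip (a point): Insert to seat: black frame 96 long (x), 64 wide, 8 mm thick, steel grating face, ONE tongue, 120 g, flat on the counter. Point in its upright grip tab (12 thick along x, 48 wide, 34 tall, top 42 above the underside), 30 mm from the frame's centre towards the heel, mid-width, 30 above the underside. x points from toe to heel, y along the tab, z out of the grating face.
- insert_tip (a point): Middle of the lower edge at the tip of the insert's tongue, at the toe (-x) end. The tongue is 30 wide, 4 thick, flush with the underside, and projects 12 mm from the frame, so this point is 90 mm from insert_grip towards the toe and 30 mm lower. Same axes as insert_grip.
- deck: White mandoline deck, fixed, 120 wide, 300 long, sloping 24 degrees, low end to the robot. x points up the slope, y across, z square out of the deck, whose top is at z 7. Origin 85 mm above the counter, on the floor level of a pocket in a carriage that is clamped up to 14 mm off centre, up or down the slope (x), not reported: find it by touch or sight. Pocket: 99 long, 67 wide, 7 deep, sharp rims.
- slot (a point): Where the tongue's tip lower edge (insert_tip) ends if the carriage is centred: deck x -60, y 0, z 0. Tongue slot: 33 wide, runs 14 mm past the pocket's low end, same floor, solid for 45 mm back into the pocket. A steel bridge, 48 wide, 4 thick, on the deck top spans it from 3.5 to 16.5 mm past that end, 7 above the floor: tongue in only from the pocket side, heel raised 5 to 20 degrees. Play 1.5 mm a side.
- spare_grip (a point): A like insert, same frame and tab, but with TWO tongues 12 wide at the toe's corners; it does not fit, leave it. Point in its tab, 30 mm above its underside.
- kettle: Stainless tea kettle, 160 across, 212 mm tall with its handle, spout to its -x. Origin under its centre.
- bowl: Grey silicone bowl, 140 across, 60 mm tall. Origin under its centre.
- mill: Wooden pepper mill, 52 across, 160 mm tall. Origin under its centre.
- mug: White mug, 80 across, 90 mm tall. Origin under its centre.
- jar: Amber glass spice jar, 54 across, 90 mm tall. Origin under its centre.
- spoon: Steel spoon lying on the counter, at the near right. Origin near its middle.
There are look-alikes about, which are no part of the job. What is shaped like the part that bears insert_grip but yellow is not meant.

How it is judged (in metres and radians):
At the end, for the whole second after the job is handed in: The single-tongue insert rests released in the pocket, tongue under the bridge: its point within 16 mm of deck x 30 (wherever the carriage is), 3.5 of y 0, 2 of z 30; face within 2 degrees and length within 3.4 degrees of the deck's; nothing else shoved over 30 mm (x of insert_grip in the frame of deck between 0.014 and 0.046 m and y of insert_grip in the frame of deck between -0.0035 and 0.0035 m and z of insert_grip in the frame of deck between 0.028 and 0.032 m and angle between the z axis of insert_grip and the z axis of deck, either way round below 0.035 rad and angle between the x axis of insert_grip and the x axis of deck, either way round below 0.06 rad); the robot touches nothing.
It fails at once if the two-tongued insert, the kettle, bowl, mill, mug, jar or spoon is shoved more than 30 mm (distance of any of kettle, bowl, mill, mug, jar, spoon, spare_grip from where it was at the start of the episode above 0.03 m).
It fails at once if the mandoline is pressed or rammed with more than 80 N (contact force between deck and anything else above 80 N).
It also fails if it takes over 45 s, if anything falls off the work surface, if the arm or the gripper's body presses on something with over 40 N, if the wrist force passes 120 N, or if a joint passes its speed limit or range.

ROBOT

A 6-joint arm with a two-finger parallel gripper is mounted at the origin on the work surface. World frame = base frame: x ahead of the robot, y to its left, z up, the work surface at z = 0. Lengths are in mm, angles in rad, forces in N, time in s.
With the tool pointing down it reaches from about 225 to 875 mm from the base axis. Payload 3.4 kg.
Tool frame: the origin (TCP) lies on the centre line of the jaws, within the pads' length; the fingertips stand ctrl.finger_overhang ahead of it and the grasp point (between the pads) lies 5 mm behind it (ctrl.finger_overhang is the distance from the TCP to the fingertips, in mm); z points along the fingers, y is the line along which they close (so a half turn about z gives the same grasp; the last joint's range is limited). The gripper opens to 85 mm and grips with 20 to 120 N. Pads are 22 mm wide; open, the fingers measure 114 mm over their backs; the gripper's body (76 mm by 85 mm) begins 54 mm behind the grasp point. The pads swing forward as they close: fully open they stand 13 mm farther back than shut.
Start: joints at [-0.121, 0.276, 1.505, -0, 1.361, -0.121], TCP at [575.032, -0.009, 245.328] pointing down, gripper open.
Joint ranges: [-2.89, 2.89], [-0.75, 2.08], [0.22, 2.7], [-1.18, 4.32], [0.11, 2.71], [-2.7, 2.7]. Speed limits (rad/s): [2.57, 2.57, 3.14, 3.14, 3.14, 3.14].

INTERFACE

Orientations are given as a unit quaternion [w, x, y, z].
In Python, from station import ctrl, imaging gives the robot as it stands.
- The arm moves only by the tool jog_arm, never from a script. Its argument "moves" is a list of rows, each a list of 7 numbers: the opening in per cent of the stroke, from 0 (shut) to 100 (fully open), then the shift along the world's x, y, z in mm, then the turn, a rotation vector about the world's x, y, z in rad. A call has 1 to 5 rows; each row shifts and turns the commanded pose from where the row before left it; what a row does not reach is not made up. A row lasts 1/12 s, in which the tool goes at most 41.7 mm and 7.16 degrees, less where a joint would pass 70% of its speed; a pose out of reach is approached as far as the arm can. A call is refused whole if a number of a shift passes 41.7 or a number of a turn 0.125, either way. A call with a gripper value outside its range is refused whole. The fingers move at their own pace and stop on an object; the grip force is fixed at half the most. Time passes only in rows, so rows that do not move let the fingers close. It gives the time, the measured TCP pose, the force, the opening and the grip force at its end, in the units of the state.
- ctrl.read_state(): the state, without advancing time (a new reading comes with each control period).
- imaging.capture(name): name is "scene" or "side" or "wrist"; returns a dict with "pixels" (384x512x3 uint8, red, green, blue), "z_map" (384x512 float32, mm along the optical axis (not along the pixel's ray), 0 where there is no reading), "intrinsics" (3x3 intrinsics, pixels), "view" (4x4, takes a point from world to camera coordinates). Camera axes: x right, y down, z forward; pixel columns grow to the right and rows downward; lengths in mm; the calibration is good to about 2 mm. A picture is of the moment at which its call begins.
- ctrl.close_job(): hands the job in; it is judged then, once.
Trained networks look in the newest picture that a camera, given by its name, has taken for a name from the list of things; names that differ only in an ending like _2 or _b are one class to them, and where a whole thing is asked for, a point or a joint stands for the part that bears it (a point fixed in the world has none). Each returns a list of dicts, best first, with "confidence" (0 to 1); they miss things now and then, are a little off and sometimes report something else, mostly with a low value. They report only what shows in the picture. A call takes as long as a camera call. They do not tell look-alikes from the thing itself.
- imaging.search_frame(camera, name): "extent" ([left, top, right, bottom] in pixels, round what is visible of it).
- imaging.pinpoint(camera, name): "at" ([column, row] in pixels: a listed point, or the origin of a listed thing).
The state is a dict: "t": time; "qpos": joint angles; "joint_velocities": joint speeds; "joint_torque": joint torques, N m; "eef_pos": TCP position; "tool_rot": TCP orientation; "ft_force": force on the tool from outside, world axes, zero at the start; "wrist_torque": the same for the moment, N m; "width": opening from 0.0 (shut) to 1.0 (fully open); "grip_force": force on a finger pad.
Only numpy, scipy, OpenCV 4.12 (cv2) and the standard library are available. Lean on these libraries where they do the work, as an engineer would, in place of code of your own. Each camera call takes 0.05 s, during which the arm holds its last target. There are 200 camera calls.

## Working session

There is one attempt and no reset: what is moved stays moved. The work goes in short steps, Python scripts to look and compute and a tool call to move; the robot and the scene stay as the last step left them, time stands still between calls to the robot, and variables do not carry over. Pictures are saved under pics/ and viewed, at most 10 in all, crops included, and the job is handed in when it is done.

Besides the shell and the picture viewer there is one more tool, called as a command line: name --pt "numbers of a row" for each row, then --argument value for the rest. jog_arm: Moves the arm, as the interface text tells. Its arguments: {"type":"object","properties":{"moves":{"type":"array","items":{"type":"array","items":{"type":"number"}}}},"required":["moves"]}

```bash
ls; mkdir -p pics; cat > h.py <<'E'
import numpy as np, cv2
from station import ctrl, imaging
def cap(n,save=None):
    c=imaging.capture(n)
    if save: cv2.imwrite('pics/'+save,cv2.cvtColor(c['pixels'],cv2.COLOR_RGB2BGR))
    return c
def px2w(c,u,v,d=None):
    K=c['intrinsics'];T=np.linalg.inv(c['view'])
    if d is None: d=c['z_map'][int(round(v)),int(round(u))]
    p=np.linalg.inv(K)@[u,v,1]*d
    return (T@[*p,1])[:3]
def cloud(c):
    K=c['intrinsics'];T=np.linalg.inv(c['view']);z=c['z_map']
    v,u=np.mgrid[:z.shape[0],:z.shape[1]]
    P=np.stack([(u-K[0,2])/K[0,0]*z,(v-K[1,2])/K[1,1]*z,z,np.ones_like(z)],-1)@T.T
    P=P[...,:3];P[z==0]=np.nan
    return P
def w2px(c,p):
    q=(c['view']@[*p,1])[:3];q=c['intrinsics']@q
    return q[:2]/q[2]
E
python3 - <<'E'
from h import *
print(ctrl.finger_overhang, ctrl.read_state())
ims=[]
for n in ['scene','side']:
    c=cap(n);ims.append(cv2.resize(cv2.cvtColor(c['pixels'],cv2.COLOR_RGB2BGR),(800,600)))
    cv2.imwrite(f'pics/{n}0.png',ims[-1])
    for k in ['insert_grip','insert_tip','spare_grip','deck','slot','kettle','bowl','mill','mug','jar','spoon']:
        for r in imaging.pinpoint(n,k)[:4]:
            u,v=r['at']
            print(n,k,np.round(r['at'],1),round(r['confidence'],2),np.round(px2w(c,u,v)))
E
```

```text
pics
14.0 {'t': 0.0, 'qpos': array([-1.20979551e-01,  2.76590659e-01,  1.50616163e+00, -1.15470560e-05,
        1.36072265e+00, -1.20971204e-01]), 'joint_velocities': array([ 0.00066374, -0.00092937, -0.00085431, -0.00096405, -0.00017899,
       -0.00100938]), 'joint_torque': array([ 6.20495921e-04, -4.16768074e+01, -2.45808578e+01, -1.52056768e-04,
        1.11346930e-02,  1.69860516e-05]), 'eef_pos': array([5.74473876e+02, 6.63441994e-02, 2.44430825e+02]), 'tool_rot': array([-7.37457990e-04,  7.07108564e-01,  7.07104372e-01, -5.84759935e-04]), 'ft_force': array([0.30338504, 0.28002915, 0.59087901]), 'wrist_torque': array([ 0.00587317,  0.06843265, -0.02346872]), 'grip_force': 0.0, 'width': 0.9995881178478013}
scene insert_grip [259.5 159.6] 0.72 [311. 182.  33.]
scene insert_grip [239.8 134.6] 0.52 [133. 300.  33.]
scene insert_tip [251. 180.] 0.92 [335.  93.   2.]
scene insert_tip [302.2 166. ] 0.84 [441. 271.   6.]
scene insert_tip [258.9 147.5] 0.64 [231. 293.   7.]
scene insert_tip [252.7 222.1] 0.4 [ 522. -159.   67.]
scene spare_grip [301.  190.2] 0.59 [538.  89.  40.]
scene 
[... 664 characters left out ...]
244.1 318.2] 0.8 [213. 292.   1.]
side insert_tip [261.2 256.8] 0.63 [324. 107.   2.]
side spare_grip [218.3 214.6] 0.75 [528. 104.  37.]
side deck [266.5 161.4] 0.87 [ 559. -162.   81.]
side slot [276.5 171.1] 0.73 [ 508. -161.   68.]
side kettle [288.  132.7] 0.62 [174. 204. 666.]
side bowl [140.7 215.1] 0.61 [693. 295.  59.]
side mill [189.8 190. ] 0.76 [688.  96.  29.]
side mill [175.2 255.5] 0.5 [509. 304.  24.]
side mill [204.5 310.5] 0.15 [275. 379.  86.]
side jar [321.4 159.9] 0.48 [116. 171. 615.]
side jar [185.4 190. ] 0.32 [695. 109.  34.]
side spoon [324.8 158.6] 0.69 [115. 161. 612.]
side spoon [333.7 199.2] 0.68 [ 311. -252.    0.]
side spoon [200.6 269.1] 0.63 [430. 271.  -3.]
```

View pics/scene0.png

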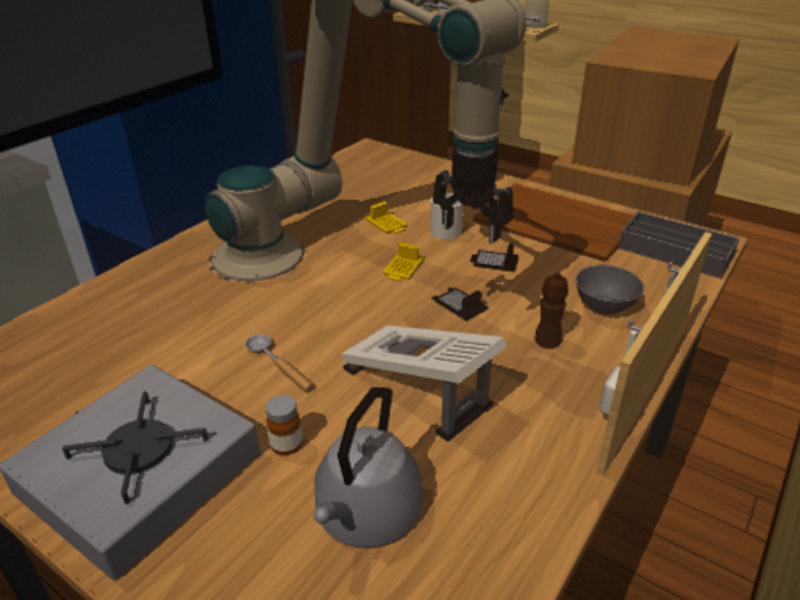

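View pics/side0.png

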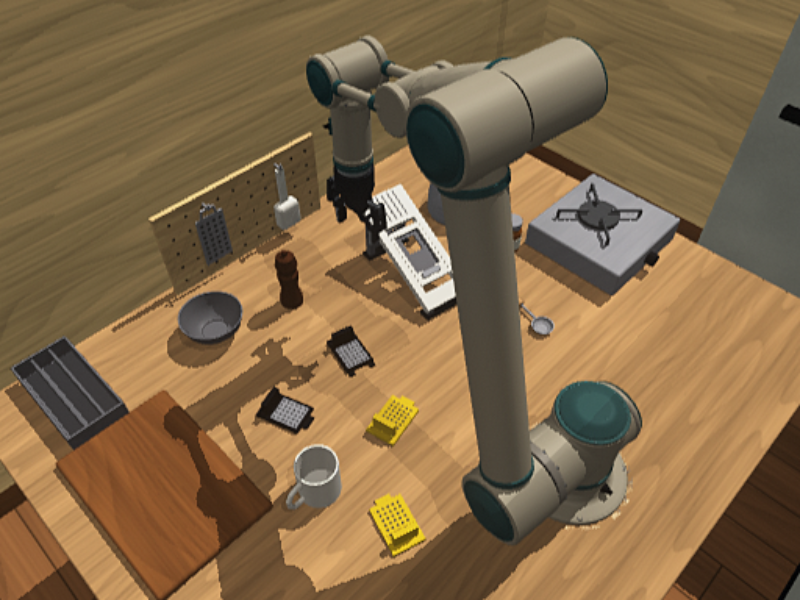

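Two black inserts show: A at side (287,410) / scene (495,260), and B at side (350,352) / scene (460,302). The two yellow ones are look-alikes. A seems to have one tongue and B two, so I'll move the wrist camera over A for an enlarged confirmation.

jog_arm --pt "100 -25 40 10 0 0 0" --pt "100 -25 40 10 0 0 0" --pt "100 -25 40 10 0 0 0" --pt "100 -25 40 10 0 0 0" --pt "100 -25 40 10 0 0 0"

```text
t: 1.62
eef_pos: [465.8, 174.0, 289.0]
tool_rot: [0.0, 0.707, 0.707, 0.0]
ft_force: [1.2, 0.6, -0.1]
width: 1.004
grip_force: 0.0
```

```bash
python3 - <<'E'
from h import *
print(ctrl.read_state()['eef_pos'])
c=cap('wrist','w1.png')
s=cap('side'); 
for n,cc in (('wrist',c),('side',s)):
  for k in ['insert_grip','insert_tip','spare_grip']:
    for r in imaging.pinpoint(n,k)[:4]:
        u,v=r['at'];print(n,k,np.round(r['at'],1),round(r['confidence'],2),np.round(px2w(cc,u,v)))
a=cv2.resize(cv2.cvtColor(c['pixels'],cv2.COLOR_RGB2BGR),(480,360))
b=cv2.cvtColor(s['pixels'],cv2.COLOR_RGB2BGR)[205:295,150:290];b=cv2.resize(b,None,fx=4,fy=4,interpolation=2)[:, :320]
b=cv2.resize(cv2.cvtColor(s['pixels'],cv2.COLOR_RGB2BGR)[205:295,155:245],(360,360),interpolation=2)[:, :320]
cv2.imwrite('pics/conf.png',np.hstack([a,b]))
E
```

```text
[465.79168547 173.99467965 289.00084263]
wrist insert_grip [138.2 149.8] 0.7 [318. 190.  41.]
wrist insert_grip [296.1  49.2] 0.68 [514. 307.  41.]
wrist insert_tip [476.   79.4] 0.73 [754. 276.   6.]
wrist insert_tip [160.1 206.7] 0.61 [326. 101.   2.]
wrist insert_tip [226.5  82. ] 0.57 [428. 274.  -2.]
wrist insert_tip [63.2 73.2] 0.57 [215. 285.   0.]
wrist spare_grip [305.6 216. ] 0.86 [534. 101.  43.]
side insert_grip [245.8 268.7] 0.84 [310. 189.  41.]
side insert_grip [259.9 342.5] 0.73 [120. 322.  37.]
side insert_grip [174.8 255.5] 0.59 [511. 304.  23.]
side insert_tip [197.4 270.4] 0.94 [432. 282.   0.]
side insert_tip [258.9 258.9] 0.69 [321. 121.   9.]
side insert_tip [241.5 318.3] 0.69 [221. 295.  -7.]
side insert_tip [289.7 131.6] 0.34 [ 621. -359.   64.]
side spare_grip [219.3 213.3] 0.74 [528.  99.  39.]
```

View pics/conf.png

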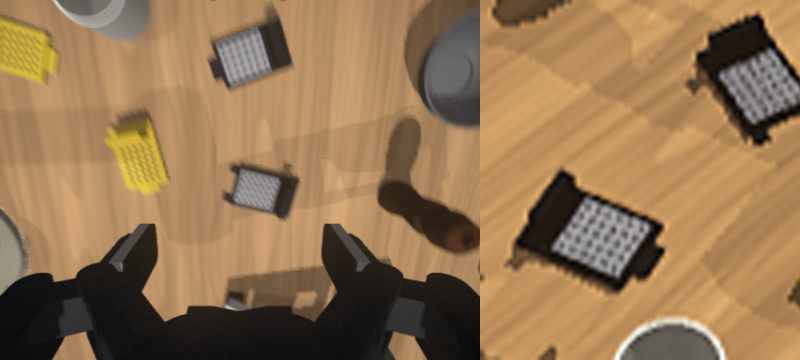

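A, wrist (250,52)/480-scale, has one central tongue. B at (260,190) has two corner tongues. So A is the one meant. Next I'll measure A from a closer wrist position, and the deck from the scene and side cameras.

jog_arm --pt "100 15 30 -20 0 0 0" --pt "100 15 30 -20 0 0 0" --pt "100 0 0 0 0 0 0.0" --pt "100 0 0 0 0 0 0"

```text
t: 2.35
eef_pos: [497.4, 232.3, 246.2]
tool_rot: [-0.001, 0.707, 0.707, -0.002]
ft_force: [-0.7, -0.8, -0.5]
width: 0.995
grip_force: 0.0
```

```bash
cat > meas.py <<'E'
from h import *
def dark(c,P,lo,hi,cen,r):
    px=c['pixels'].astype(int)
    return (np.hypot(P[...,0]-cen[0],P[...,1]-cen[1])<r)&(P[...,2]>lo)&(P[...,2]<hi)
E
python3 - <<'E'
from meas import *
print(ctrl.read_state()['eef_pos'])
for n in ['wrist','side','scene']:
    c=cap(n,n+'2.png');P=cloud(c)
    # table height bias
    m=dark(c,P,-15,15,(470,280),130);print(n,'table z',np.nanmedian(P[m][:,2]))
    for lab,cen in (('A',(475,290)),):
        for lo,hi in ((33,60),(5,60)):
            m=dark(c,P,lo,hi,cen,75);Q=P[m]
            if len(Q)<15: print(n,lab,lo,len(Q));continue
            r=cv2.minAreaRect(Q[:,:2].astype(np.float32))
            print(n,lab,lo,len(Q),np.round(Q.mean(0),1),r,np.percentile(Q[:,2],[5,50,95]).round(1))
    for k in ['insert_grip','insert_tip','deck','slot']:
        for r in imaging.pinpoint(n,k)[:4]:
            u,v=r['at'];print(n,k,np.round(r['at'],1),round(r['confidence'],2),np.round(px2w(c,u,v)))
E
```

```text
[497.38964468 232.27903251 246.22712843]
wrist table z -0.9246359350831881
wrist A 33 524 [514.6 308.3  40.9] ((514.8529052734375, 307.8573913574219), (11.96223258972168, 47.8349723815918), 19.350034713745117) [39.7 40.9 42.4]
wrist A 5 4458 [486.8 298.7  11.2] ((486.05535888671875, 297.6722717285156), (97.31904602050781, 64.07258605957031), 19.317052841186523) [ 5.9  7.3 41. ]
wrist insert_grip [269.6  99.6] 0.66 [512. 308.  43.]
wrist insert_grip [105.1 204.5] 0.57 [319. 189.  41.]
wrist insert_tip [134.1 255.1] 0.93 [444. 239. 257.]
wrist insert_tip [ 26.5 119.4] 0.76 [214. 285.  -2.]
wrist insert_tip [198.2 125.6] 0.55 [426. 278.  -2.]
side table z -1.8671925634064337
side A 33 66 [510.8 311.7  39.2] ((511.14410400390625, 312.0871887207031), (14.272624015808105, 47.32099533081055), 19.57103157043457) [34.7 39.2 43. ]
side A 5 413 [484.7 304.4  14.3] ((479.4591979980469, 298.77813720703125), (99.51850891113281, 74.15718841552734), 13.073237419128418) [ 5.3  8.3 40.2]
side insert_grip [289.  133.9] 0.67 [110. 281. 748.]
side insert_grip [246.5 269.8] 0.66 [306. 190.  39.]
side inse
[... 405 characters left out ...]
 304.4  40.8] ((517.7841796875, 306.83929443359375), (11.629124641418457, 48.17383575439453), 20.111347198486328) [34.2 42.1 44.2]
scene A 5 286 [492.9 295.8  13. ] ((481.992431640625, 294.93988037109375), (114.43025970458984, 77.00284576416016), 26.47423553466797) [ 5.5  8.8 42.1]
scene insert_grip [261.3 159.1] 0.93 [316. 186.  36.]
scene insert_grip [243.4 135.7] 0.85 [136. 320.  20.]
scene insert_grip [327.3 161.1] 0.62 [526. 298.  42.]
scene insert_grip [385.3 195. ] 0.55 [774. 213.  43.]
scene insert_tip [252.8 178.1] 0.56 [335. 104.   4.]
scene deck [261.6 226.1] 0.94 [ 564. -175.   83.]
scene deck [182.6 281.1] 0.62 [ 489. -417.   36.]
scene slot [248.2 224.8] 0.7 [ 519. -177.   68.]
```

View pics/wrist2.png

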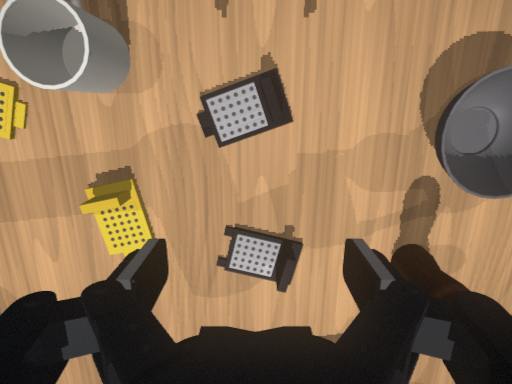

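jog_arm --pt "70 5 25 -35 0 0 0.113" --pt "70 6 25 -35 0 0 0.113" --pt "70 6 25.5 -36 0 0 0.112" --pt "70 0 0 0 0 0 0" --pt "70 0 0 0 0 0 0"

```text
t: 3.52
eef_pos: [511.9, 305.0, 145.1]
tool_rot: [-0.001, 0.578, 0.816, -0.002]
ft_force: [0.7, 0.2, 1.2]
width: 0.703
grip_force: 0.0
```

```bash
python3 - <<'E'
from meas import *
s=ctrl.read_state();print(s['eef_pos'],s['tool_rot'])
c=cap('wrist','wrist3.png');P=cloud(c)
m=dark(c,P,33,60,(500,300),80);Q=P[m];print(len(Q))
if len(Q)>20:
    print(np.round(Q.mean(0),1),cv2.minAreaRect(Q[:,:2].astype(np.float32)),cv2.boundingRect(m.astype(np.uint8)))
# deck from scene and side clouds
for n in ['scene','side']:
    c=cap(n);P=cloud(c);np.save(n+'_P.npy',P);np.save(n+'_px.npy',c['pixels'])
    px=c['pixels'].astype(int)
    m=(P[...,2]>25)&(P[...,2]<170)&(np.hypot(P[...,0]-560,P[...,1]+165)<190)&(px.min(-1)>150)&(px.max(-1)-px.min(-1)<40)
    Q=P[m]
    for _ in range(6):
        A=np.c_[Q[:,:2],np.ones(len(Q))];w=np.linalg.lstsq(A,Q[:,2],rcond=None)[0]
        r=Q[:,2]-A@w;Q=Q[abs(r)<max(2.5,2*r.std())]
    nrm=np.array([-w[0],-w[1],1]);nrm/=np.linalg.norm(nrm)
    g=np.degrees(np.arctan2(w[1],w[0]))
    print(n,len(Q),'normal',nrm.round(4),'tilt',np.degrees(np.arccos(nrm[2])),'azim upslope',g,'rms',r.std())
    ex=-nrm*nrm[2]+[0,0,1];ex/=np.linalg.norm(ex);ey=np.cross(nrm,ex)
    a=np.c_[Q@ex,Q@ey]
    print(cv2.minAreaRect(a.astype(np.float32)),'ex',ex.round(3),'ey',ey.round(3), 'centroid', Q.mean(0).round(1))
E
```

```text
[511.86281587 304.97817604 145.06127177] [-0.00128032  0.57775914  0.81620267 -0.00243747]
861
[514.1 309.2  40.9] ((514.6476440429688, 308.33441162109375), (11.7448091506958, 47.82725524902344), 19.401426315307617) (253, 161, 15, 59)
scene 559 normal [-0.4014  0.0701  0.9132] tilt 24.046967887383325 azim upslope -9.899018353949815 rms 0.8307452006959802
((579.9375, -61.13518142700195), (115.41500854492188, 293.6505126953125), 89.77191925048828) ex [ 0.9   -0.157  0.407] ey [0.172 0.985 0.   ] centroid [ 584.2 -168.1  102.7]
side 211 normal [-0.3981  0.0708  0.9146] tilt 23.850088724535915 azim upslope -10.086786600621183 rms 2.496444480354071
((532.9664916992188, -23.088607788085938), (209.3613739013672, 44.899959564208984), 0.1415272057056427) ex [ 0.9   -0.16   0.404] ey [0.175 0.985 0.   ] centroid [ 491.9 -105.6   56.6]
```

jog_arm --pt "70 2.7 3.1 -35 0 0 0" --pt "70 0 0 -35 0 0 0" --pt "70 0 0 -30 0 0 0" --pt "70 0 0 0 0 0 0"

```text
t: 4.0
eef_pos: [512.9, 305.5, 44.2]
tool_rot: [-0.002, 0.579, 0.815, -0.004]
ft_force: [-1.3, -0.4, 0.3]
width: 0.705
grip_force: 0.0
```

jog_arm --pt "70 1.7 2.6 -10 0 0 0" --pt "70 0 0 -8 0 0 0" --pt "70 0 0 0 0 0 0"

```text
t: 4.25
eef_pos: [518.5, 310.6, 30.3]
tool_rot: [0.001, 0.578, 0.816, 0.001]
ft_force: [0.2, 0.6, -0.2]
width: 0.703
grip_force: 0.0
```

jog_arm --pt "70 0 0 0 0 0 0" --pt "70 0 0 0 0 0 0"

```text
t: 4.42
eef_pos: [518.5, 310.8, 31.0]
tool_rot: [0.001, 0.578, 0.816, 0.001]
ft_force: [-0.4, -0.6, 0.0]
width: 0.697
grip_force: 0.0
```

```bash
python3 - <<'E'
from meas import *
for i in range(4):
    s=ctrl.read_state();print(s['eef_pos'].round(2),s['tool_rot'].round(4),s['qpos'].round(4))
    c=cap('wrist');P=cloud(c)
m=dark(c,P,33,60,(514,308),50);Q=P[m];print(len(Q))
if len(Q)>20: print(np.round(Q.mean(0),1),cv2.minAreaRect(Q[:,:2].astype(np.float32)))
E
```

```text
[518.53 310.79  31.02] [7.000e-04 5.781e-01 8.159e-01 1.100e-03] [ 4.2490e-01  5.0480e-01  1.7279e+00 -1.0000e-04  9.0620e-01  8.7100e-02]
[518.42 310.77  30.92] [7.000e-04 5.781e-01 8.160e-01 1.100e-03] [ 4.2500e-01  5.0480e-01  1.7281e+00 -1.0000e-04  9.0610e-01  8.7000e-02]
[518.27 310.75  30.75] [6.000e-04 5.781e-01 8.160e-01 1.000e-03] [ 0.425   0.505   1.7283 -0.      0.906   0.087 ]
[518.09 310.69  30.54] [5.000e-04 5.781e-01 8.160e-01 8.000e-04] [ 4.2510e-01  5.0520e-01  1.7286e+00 -1.0000e-04  9.0600e-01  8.7000e-02]
5804
[515.1 313.4  44.3] ((519.69580078125, 312.67333984375), (81.80653381347656, 48.61445617675781), 39.75691604614258)
```

jog_arm --pt "70 -2 -1.5 -3 0 0 0" --pt "70 0 0 0 0 0 0" --pt "70 0 0 0 0 0 0" --pt "70 0 0 0 0 0 0"

```text
t: 4.95
eef_pos: [515.5, 308.9, 26.5]
tool_rot: [-0.0, 0.578, 0.816, -0.0]
ft_force: [-0.1, 0.6, -0.6]
width: 0.7
grip_force: 0.0
```

Good. Close.

jog_arm --pt "0 -0.5 -0.5 0 0 0 0" --pt "0 0 0 0 0 0 0" --pt "0 0 0 0 0 0 0" --pt "0 0 0 0 0 0 0" --pt "0 0 0 0 0 0 0"

```text
t: 5.37
eef_pos: [515.3, 308.5, 26.8]
tool_rot: [0.0, 0.578, 0.816, 0.0]
ft_force: [-0.2, -0.8, -0.7]
width: 0.127
grip_force: 58.4
```

jog_arm --pt "0 0 0 0 0 0 0" --pt "0 0 0 5 0 0 0" --pt "0 0 0 10 0 0 0" --pt "0 0 0 15 0 0 0" --pt "0 0 0 15 0 0 0"

```text
t: 5.78
eef_pos: [514.8, 308.3, 72.3]
tool_rot: [-0.0, 0.578, 0.816, -0.0]
ft_force: [-0.2, -0.1, -0.3]
width: 0.127
grip_force: 58.4
```

jog_arm --pt "0 0 0 41 0 0 0" --pt "0 0 -15 40 0 0 0" --pt "0 0 -35 40 0 0 0" --pt "0 0 -41 35 0 0 0" --pt "0 0 -41 35 0 0 0"

```text
t: 6.2
eef_pos: [514.8, 202.2, 239.7]
tool_rot: [0.001, 0.577, 0.816, 0.001]
ft_force: [0.5, -1.3, -0.6]
width: 0.13
grip_force: 58.8
```

jog_arm --pt "0 0 -41 20 0 0 -0.103" --pt "0 0 -41 15 0 0 -0.103" --pt "0 0 -41 0 0 0 -0.103" --pt "0 0 -41 0 0 0 -0.103" --pt "0 0 -41 0 0 0 -0.102"

```text
t: 6.62
eef_pos: [514.6, 1.7, 271.1]
tool_rot: [0.001, 0.768, 0.64, 0.001]
ft_force: [1.0, -0.4, -1.9]
width: 0.132
grip_force: 58.7
```

jog_arm --pt "0 5 -41 0 0 0 0" --pt "0 5 -41 0 0 0 0" --pt "0 5 -41 0 0 0 0" --pt "0 0 0 0 0 0 0" --pt "0 0 0 0 0 0 0"

```text
t: 7.03
eef_pos: [529.9, -121.8, 270.0]
tool_rot: [0.0, 0.768, 0.641, 0.0]
ft_force: [0.3, 0.8, -1.0]
width: 0.13
grip_force: 58.7
```

```bash
python3 - <<'E'
from meas import *
s=ctrl.read_state();print(s['eef_pos'],s['tool_rot'])
c=cap('wrist','wrist4.png');print(c['view'].round(3).tolist())
for k in ['deck','slot','insert_tip','insert_grip']:
    for r in imaging.pinpoint('wrist',k)[:3]:
        u,v=r['at'];print(k,np.round(r['at'],1),round(r['confidence'],2),np.round(px2w(c,u,v)))
E
```

```text
[ 529.91761202 -121.76226132  270.00727073] [5.68038333e-05 7.67907598e-01 6.40560624e-01 6.82622335e-05]
[[0.984, -0.179, 0.002, -543.681], [-0.173, -0.946, 0.275, -65.542], [-0.048, -0.271, -0.961, 393.669], [0.0, 0.0, 0.0, 1.0]]
deck [289.2 205.6] 0.63 [ 551. -106.  251.]
insert_tip [ 98.8 235. ] 0.89 [ 445. -105.  246.]
insert_tip [54.7 10.5] 0.66 [327.  97.  -2.]
insert_grip [253.2 259.5] 0.73 [ 530. -115.  284.]
insert_grip [291.6 206.2] 0.23 [ 564. -168.   81.]
```

View pics/wrist4.png

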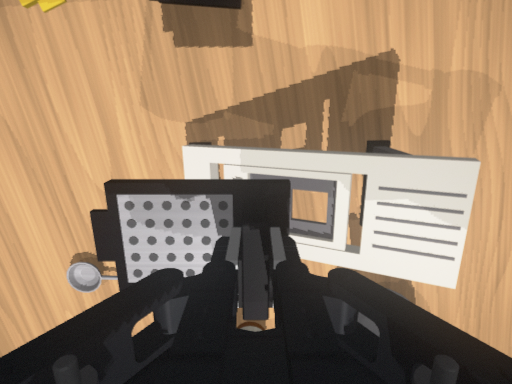

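The insert is held but hides the pocket. I'll shift sideways and up for a clear view of the deck.

jog_arm --pt "0 10 -35 15 0 0 0" --pt "0 10 -35 15 0 0 0" --pt "0 0 -30 15 0 0 0" --pt "0 0 0 0 0 0 0" --pt "0 0 0 0 0 0 0"

```text
t: 7.7
eef_pos: [550.7, -219.8, 315.3]
tool_rot: [0.001, 0.767, 0.642, 0.0]
ft_force: [0.0, 1.0, -1.8]
width: 0.127
grip_force: 58.8
```

```bash
cat > deck.py <<'E'
from meas import *
c=cap('wrist','wrist5.png');P=cloud(c);px=c['pixels'].astype(int)
m=(P[...,2]>25)&(P[...,2]<170)&(np.hypot(P[...,0]-560,P[...,1]+165)<190)&(px.min(-1)>150)&(px.max(-1)-px.min(-1)<40)
Q=P[m]
for _ in range(8):
    A=np.c_[Q[:,:2],np.ones(len(Q))];w=np.linalg.lstsq(A,Q[:,2],rcond=None)[0]
    r=Q[:,2]-A@w;Q=Q[abs(r)<max(1.5,2*r.std())]
n=np.array([-w[0],-w[1],1]);n/=np.linalg.norm(n)
print('n',n,'tilt',np.degrees(np.arccos(n[2])),'az',np.degrees(np.arctan2(w[1],w[0])),r.std(),len(Q))
ex=[0,0,1]-n*n[2];ex/=np.linalg.norm(ex);ey=np.cross(n,ex)
R=np.c_[ex,ey,n]
L=Q@R
rect=cv2.minAreaRect(L[:,:2].astype(np.float32));print(rect)
bp=cv2.boxPoints(rect)
# yaw from long side
e=[bp[(i+1)%4]-bp[i] for i in range(4)];l=max(e,key=np.linalg.norm);yaw=np.arctan2(l[1],l[0]);yaw=(yaw+np.pi/2)%np.pi-np.pi/2
print('residual yaw deg',np.degrees(yaw))
ex2=R@[np.cos(yaw),np.sin(yaw),0];ey2=np.cross(n,ex2);R=np.c_[ex2,ey2,n]
L=Q@R;cy=(np.percentile(L[:,1],.3)+np.percentile(L[:,1],99.7))/2
h=np.median(L[:,2])
# O: h-7 along n, cy along ey, z=85
# O = a*ex2+cy*ey2+(h-7)*n
a=(85-cy*ey2[2]-(h-7)*n[2])/ex2[2]
O=a*ex2+cy*ey2+(h-7)*n
print('O',O,'heading',np.degrees(np.arctan2(ex2[1],ex2[0])),'ext x',L[:,0].min()-a,L[:,0].max()-a,'ext y',np.percentile(L[:,1],[.3,99.7])-cy)
np.savez('deck.npz',O=O,R=R)
# rectified deck view, 3px/mm, deck top plane z=7
S=2.6;W,H=int(320*S),int(150*S)
v,u=np.mgrid[:H,:W];X=u/S-160;Y=75-v/S
pts=O+X[...,None]*ex2+Y[...,None]*ey2+7*n
q=np.c_[pts.reshape(-1,3),np.ones(pts.size//3)]@c['view'].T;q=q[:,:3]@c['intrinsics'].T;q=(q[:,:2]/q[:,2:]).reshape(H,W,2).astype(np.float32)
img=cv2.remap(cv2.cvtColor(c['pixels'],cv2.COLOR_RGB2BGR),q[...,0],q[...,1],1)
for x in range(-150,151,10): cv2.line(img,(int((x+160)*S),0),(int((x+160)*S),12 if x%50==0 else 6),(0,0,255),1)
for y in range(-70,71,10): cv2.line(img,(0,int((75-y)*S)),(12 if y%50==0 else 6,int((75-y)*S)),(0,0,255),1)
cv2.imwrite('pics/rect.png',img[:,:800])
D=((P-O)@R);np.save('D.npy',D)
g=np.full((150,320),np.nan)
E
python3 deck.py
```

```text
n [-0.40266394  0.06845439  0.91278461] tilt 24.106954058709043 az -9.648254961882744 0.682773659432466 18563
((578.6492309570312, -67.58900451660156), (119.6694107055664, 299.9301452636719), 89.92010498046875)
residual yaw deg -0.07989272
O [ 563.36679239 -164.19385454   85.        ] heading -9.735781317091066 ext x -138.11071331048925 161.81948426662893 ext y [-59.39840131  59.39840131]
```

View pics/rect.png

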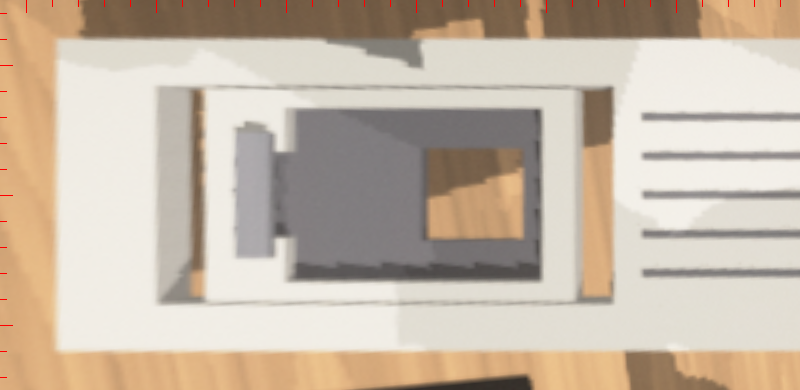

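The rectified view is clean: pocket rims at about (290..541, 108..280), bridge at (235..274, 128..257), so the carriage is almost centred. Next I'll refine this from depth, and calibrate the held insert in the same camera.

```bash
cat > ref.py <<'E'
from meas import *
from scipy.spatial.transform import Rotation as Ro
z=np.load('deck.npz');O,R=z['O'],z['R'];D=np.load('D.npy')
x,y,h=D[...,0],D[...,1],D[...,2]
print('top z',np.nanmedian(h[(abs(x)<45)&(y>40)&(y<55)]),'floor',np.nanmedian(h[(x>-40)&(x<-10)&(abs(y)<25)]))
def edge(a,sel,mid=3.5):
    # along coordinate a, fit where h crosses mid
    b=np.round(a[sel]*2)/2;hh=h[sel]
    return [(float(k),round(float(np.median(hh[b==k])),1),int((b==k).sum())) for k in np.unique(b)]
for nm,a,sel in (('low x |y|20-30',x,(abs(y)>19)&(abs(y)<30)&(x>-53)&(x<-46)),
 ('high x',x,(abs(y)<28)&(x>45)&(x<51)),('+y',y,(x>-45)&(x<-5)&(y>30)&(y<37)),('-y',y,(x>-45)&(x<-5)&(y<-30)&(y>-37))):
    print(nm,[e[:2] for e in edge(a,sel)])
b=(h>9)&(h<14)&(x<-40)&(x>-80)&(abs(y)<40)
print('bridge',np.percentile(x[b],[1,99]),np.percentile(y[b],[1,99]),np.median(h[b]))
s=ctrl.read_state();q=s['tool_rot'];T=Ro.from_quat([q[1],q[2],q[3],q[0]]).as_matrix()
c=cap('wrist');P=cloud(c);M=(P-s['eef_pos'])@T  # tool coords: x,y,z ; tool y = insert x ; tool x ~ insert y ; z=-insert z
f=(M[...,2]>14)&(M[...,2]<25)&(abs(M[...,0])<50)&(M[...,1]<-15)&(M[...,1]>-100)
print('face z',np.median(M[f][:,2]),'tool y min (toe)',np.percentile(M[f][:,1],[.3,1,5]),'tool x max',np.percentile(M[f&(M[...,1]>-70)][:,0],[1,95,99,99.7]),f.sum())
print('T',T.round(3).tolist())
print('cam pos deck', (np.linalg.inv(c['view'])[:3,3]-O)@R)
E
python3 ref.py
```

```text
top z 6.87546953996247 floor -0.528283823265279
low x |y|20-30 [(-53.0, 7.2), (-52.5, 7.3), (-52.0, 7.4), (-51.5, 6.5), (-51.0, 7.2), (-50.5, 3.7), (-50.0, 2.5), (-49.5, 2.7), (-49.0, -0.3), (-48.5, 0.1), (-48.0, 0.0), (-47.5, 0.2), (-47.0, 0.6), (-46.5, 0.1), (-46.0, -0.0)]
high x [(45.0, -0.3), (45.5, -0.1), (46.0, -0.3), (46.5, -0.4), (47.0, 0.4), (47.5, -114.5), (48.0, -114.6), (48.5, -114.8), (49.0, 5.8), (49.5, 6.7), (50.0, 6.8), (50.5, 7.4), (51.0, 6.9)]
+y [(30.0, 0.1), (30.5, -0.2), (31.0, -0.3), (31.5, 0.2), (32.0, -0.1), (32.5, -0.1), (33.0, 1.9), (33.5, 6.8), (34.0, 7.0), (34.5, 7.2), (35.0, 7.0), (35.5, 7.2), (36.0, 6.8), (36.5, 7.1), (37.0, 6.6)]
-y [(-37.0, 7.0), (-36.5, 7.0), (-36.0, 7.3), (-35.5, 7.0), (-35.0, 6.8), (-34.5, 6.8), (-34.0, 4.3), (-33.5, -0.1), (-33.0, -0.1), (-32.5, -0.0), (-32.0, -0.2), (-31.5, -0.1), (-31.0, -0.4), (-30.5, 0.0), (-30.0, 0.3)]
bridge [-66.47646895 -52.95803881] [-24.14695154  23.1602193 ] 10.981010939406652
face z 19.661868312911036 tool y min (toe) [-89.37517216 -88.38874296 -83.17270921] tool x max [-21.49960092  30.86367282  31.91623571  32.06171987] 11287
T [[0.174, 0.985, -0.0], [0.985, -0.174, 0.001], [0.001, -0.0, -1.0]]
cam pos deck [142.52742638  14.26136542 327.55210593]
```

```bash
cat > go.py <<'E'
import sys
from h import *
from scipy.spatial.transform import Rotation as Ro
z=np.load('deck.npz');R=z['R'];C=z['O']+R@[-0.5,-0.4,0]+[0,0,0.9]
G=np.array([90.,0,26.8])  # TCP from tip, insert axes
def cur():
    s=ctrl.read_state();q=s['tool_rot'];return s,Ro.from_quat([q[1],q[2],q[3],q[0]]).as_matrix()
def ins(T): return np.c_[T[:,1],T[:,0],-T[:,2]]
def tgt(x,y,zt,th):
    t=np.radians(th);A=R@np.array([[np.cos(t),0,-np.sin(t)],[0,1,0],[np.sin(t),0,np.cos(t)]])
    p=C+R@[x,y,zt]+A@G
    return p,A
def rep():
    s,T=cur();A=ins(T);tip=R.T@(s['eef_pos']-A@G-C);B=R.T@A
    print('t',round(s['t'],2),'tip',tip.round(2),'pitch',np.degrees(np.arctan2(B[2,0],B[0,0])).round(2),'yaw',np.degrees(np.arctan2(B[1,0],B[0,0])).round(2),'roll',np.degrees(np.arctan2(B[2,1],B[1,1])).round(2),'F deck',(R.T@s['ft_force']).round(1),'grip',s['grip_force'].round(1),'w',s['width'].round(3))
    return s,A
if __name__=='__main__':
    s,A=rep()
    for a in sys.argv[1:]:
        p,A2=tgt(*map(float,a.split(',')))
        print(a,'shift',(p-s['eef_pos']).round(2),'turn',Ro.from_matrix(A2@A.T).as_rotvec().round(4),'target TCP',p.round(1))
    print('deck dirs ex',R[:,0].round(3),'ey',R[:,1].round(3),'n',R[:,2].round(3))
E
python3 go.py=x 2>/dev/null; python3 go.py -- 2>/dev/null; python3 - <<'E'
E
python3 go.py " -44,0,50,8" " -44,0,10,8"
```

```text
Traceback (most recent call last):
  File "go.py", line 18, in <module>
    s,A=rep()
        ~~~^^
  File "go.py", line 15, in rep
    print('t',round(s['t'],2),'tip',tip.round(2),'pitch',np.degrees(np.arctan2(B[2,0],B[0,0])).round(2),'yaw',np.degrees(np.arctan2(B[1,0],B[0,0])).round(2),'roll',np.degrees(np.arctan2(B[2,1],B[1,1])).round(2),'F deck',(R.T@s['ft_force']).round(1),'grip',s['grip_force'].round(1),'w',s['width'].round(3))
                                                                                                                                                                                                                                                                ^^^^^^^^^^^^^^^^^^^^^
AttributeError: 'float' object has no attribute 'round'
```

```bash
sed -i "s/s\['grip_force'\].round(1),'w',s\['width'\].round(3)/round(s['grip_force'],1),'w',round(s['width'],3)/" go.py; python3 go.py " -44,0,50,8" " -44,0,10,8"
```

```text
t 7.8 tip [ -3.25 -54.21 222.61] pitch -24.17 yaw -0.31 roll -0.08 F deck [-1.2  0.1  0.5] grip 58.8 w 0.134
 -44,0,50,8 shift [  14.43   53.08 -130.33] turn [-0.0969 -0.5531  0.0043] target TCP [ 564.2 -164.8  183.9]
 -44,0,10,8 shift [  30.54   50.34 -166.84] turn [-0.0969 -0.5531  0.0043] target TCP [ 580.3 -167.5  147.4]
deck dirs ex [ 0.9   -0.154  0.408] ey [0.169 0.986 0.001] n [-0.403  0.068  0.913]
```

jog_arm --pt "0 3 10 -10 -0.0194 -0.1106 0.001" --pt "0 3 10 -20 -0.0194 -0.1106 0.001" --pt "0 3 11 -25 -0.0194 -0.1106 0.001" --pt "0 3 11 -30 -0.0194 -0.1106 0.001" --pt "0 2.4 11 -35 -0.0193 -0.1107 0.001"

```text
t: 8.22
eef_pos: [564.5, -167.7, 209.9]
tool_rot: [0.191, 0.738, 0.626, 0.165]
ft_force: [1.5, 1.4, -1.9]
width: 0.13
grip_force: 59.1
```

jog_arm --pt "0 0 0 0 0 0 0" --pt "0 0 0 0 0 0 0" --pt "0 0 0 0 0 0 0" --pt "0 0 0 0 0 0 0"

```text
t: 8.55
eef_pos: [568.6, -171.4, 213.1]
tool_rot: [0.191, 0.738, 0.626, 0.164]
ft_force: [0.4, -0.6, -0.1]
width: 0.128
grip_force: 59.1
```

```bash
python3 go.py " -44,0,8,8"
```

```text
t 8.55 tip [-28.93  -5.97  78.81] pitch 5.12 yaw 0.26 roll 0.29 F deck [ 0.4 -0.5 -0.3] grip 59.1 w 0.128
 -44,0,8,8 shift [ 12.51   3.69 -67.58] turn [-0.0109 -0.0491 -0.0067] target TCP [ 581.1 -167.7  145.6]
deck dirs ex [ 0.9   -0.154  0.408] ey [0.169 0.986 0.001] n [-0.403  0.068  0.913]
```

jog_arm --pt "0 4 1 -17 -0.004 -0.016 -0.002" --pt "0 4 1 -17 -0.004 -0.016 -0.002" --pt "0 4 1 -17 -0.003 -0.016 -0.002" --pt "0 0 0.5 0 0 0 0" --pt "0 0 0 0 0 0 0"

```text
t: 8.97
eef_pos: [579.4, -167.5, 159.9]
tool_rot: [0.209, 0.735, 0.62, 0.177]
ft_force: [-0.5, -0.1, -0.6]
width: 0.132
grip_force: 59.1
```

jog_arm --pt "0 0 0 0 0 0 0" --pt "0 0 0 0 0 0 0" --pt "0 0 0 0 0 0 0"

```text
t: 9.22
eef_pos: [579.0, -167.8, 160.8]
tool_rot: [0.21, 0.735, 0.62, 0.178]
ft_force: [0.1, -0.2, -2.2]
width: 0.135
grip_force: 59.1
```

```bash
python3 go.py " -44,0,8,8"
```

```text
t 9.22 tip [-39.83  -0.39  23.09] pitch 7.82 yaw -0.03 roll 0.02 F deck [-0.8 -0.1 -2.1] grip 59.1 w 0.135
 -44,0,8,8 shift [  2.18   0.09 -15.28] turn [-0.001  -0.003   0.0003] target TCP [ 581.1 -167.7  145.6]
deck dirs ex [ 0.9   -0.154  0.408] ey [0.169 0.986 0.001] n [-0.403  0.068  0.913]
```

jog_arm --pt "0 0.7 0.1 -5 0 -0.003 0" --pt "0 0.7 0 -5 0 0 0" --pt "0 0.8 0 -5 0 0 0" --pt "0 0 0 0 0 0 0" --pt "0 0 0 0 0 0 0"

```text
t: 9.63
eef_pos: [579.6, -166.7, 143.1]
tool_rot: [0.209, 0.736, 0.619, 0.178]
ft_force: [-1.0, -0.2, -1.6]
width: 0.128
grip_force: 59.2
```

jog_arm --pt "0 1.5 -0.3 -3.3 0 0 0" --pt "0 0 0 0 0 0 0" --pt "0 0 0 0 0 0 0" --pt "0 0 0 0 0 0 0"

```text
t: 9.97
eef_pos: [581.5, -167.3, 140.6]
tool_rot: [0.209, 0.735, 0.619, 0.178]
ft_force: [-0.3, -0.6, -0.9]
width: 0.129
grip_force: 59.2
```

```bash
python3 go.py " -44,0,0,8"; python3 - <<'E'
from h import *
a=[]
for n in ['scene','side','wrist']:
    c=cap(n);im=cv2.cvtColor(c['pixels'],cv2.COLOR_RGB2BGR)
    if n=='wrist': a.append(cv2.resize(im,(400,300)))
    else:
        u,v=np.int32(w2px(c,[540,-165,90]));a.append(cv2.resize(im[v-38:v+37,u-50:u+50],(400,300),interpolation=2))
cv2.imwrite('pics/chk.png',np.vstack([np.hstack(a[:2]),np.hstack([a[2],a[2]*0])]))
E
```

```text
t 9.97 tip [-45.83   0.61   3.64] pitch 7.82 yaw -0.08 roll 0.1 F deck [-0.6 -0.7 -0.7] grip 59.2 w 0.129
 -44,0,0,8 shift [ 2.81 -0.93 -2.38] turn [-0.0026 -0.0028  0.0003] target TCP [ 584.4 -168.2  138.3]
deck dirs ex [ 0.9   -0.154  0.408] ey [0.169 0.986 0.001] n [-0.403  0.068  0.913]
```

View pics/chk.png

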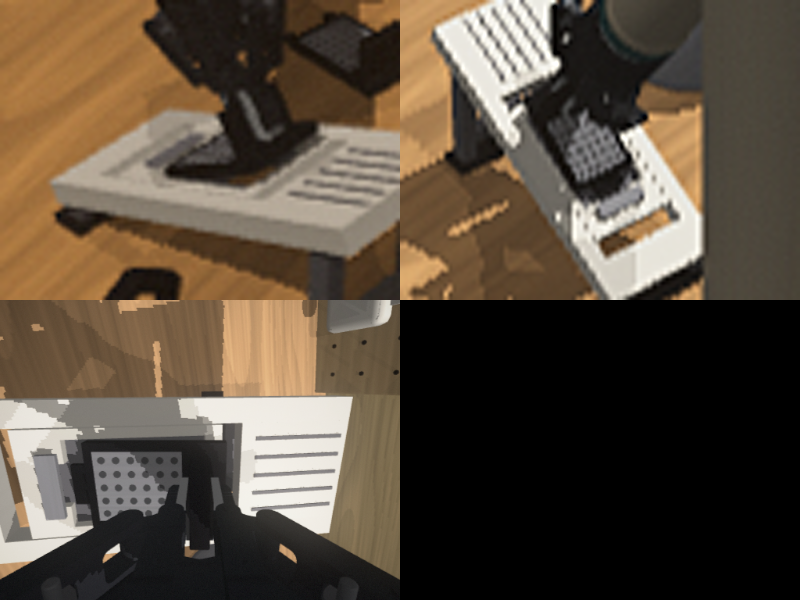

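The picture shows the toe inside the pocket with the tongue just up-slope of the bridge. I'll lower it gently to feel the floor.

jog_arm --pt "0 0.8 -0.6 -0.9 0 0 0" --pt "0 0.4 -0.1 -0.9 0 0 0" --pt "0 0 0 0 0 0 0" --pt "0 0 0 0 0 0 0" --pt "0 0 0 0 0 0 0"

```text
t: 10.53
eef_pos: [582.7, -167.9, 138.8]
tool_rot: [0.209, 0.735, 0.619, 0.178]
ft_force: [0.1, -0.1, -0.8]
width: 0.13
grip_force: 59.2
```

```bash
python3 go.py " -44,0,0,8"
```

```text
t 10.53 tip [-45.51   0.17   1.44] pitch 7.81 yaw -0.08 roll 0.11 F deck [-0.2 -0.1 -0.8] grip 59.2 w 0.13
 -44,0,0,8 shift [ 1.7  -0.29 -0.49] turn [-0.0027 -0.0029  0.0003] target TCP [ 584.4 -168.2  138.3]
deck dirs ex [ 0.9   -0.154  0.408] ey [0.169 0.986 0.001] n [-0.403  0.068  0.913]
```

jog_arm --pt "0 0.4 -0.1 -0.7 0 0 0" --pt "0 0 0 0 0 0 0" --pt "0 0.3 -0.1 -0.5 0 0 0" --pt "0 0 0 0 0 0 0" --pt "0 0 0 0 0 0 0"

```text
t: 10.95
eef_pos: [583.3, -168.1, 137.7]
tool_rot: [0.209, 0.735, 0.619, 0.178]
ft_force: [-0.9, -0.3, 0.1]
width: 0.13
grip_force: 59.4
```

```bash
python3 go.py " -44,0,0,8"
```

```text
t 10.95 tip [-45.3    0.09   0.16] pitch 7.81 yaw -0.08 roll 0.11 F deck [-0.8 -0.4  0.4] grip 59.4 w 0.13
 -44,0,0,8 shift [ 1.02 -0.1   0.59] turn [-0.0027 -0.0028  0.0003] target TCP [ 584.4 -168.2  138.3]
deck dirs ex [ 0.9   -0.154  0.408] ey [0.169 0.986 0.001] n [-0.403  0.068  0.913]
```

jog_arm --pt "0 0.3 0 -0.6 0 0 0" --pt "0 0 0 0 0 0 0" --pt "0 0 0 0 0 0 0"

```text
t: 11.2
eef_pos: [583.7, -168.2, 137.4]
tool_rot: [0.21, 0.735, 0.619, 0.178]
ft_force: [-2.9, -0.4, 4.6]
width: 0.128
grip_force: 59.9
```

jog_arm --pt "0 0.3 0 -0.6 0 0 0" --pt "0 0 0 0 0 0 0" --pt "0 0 0 0 0 0 0"

```text
t: 11.45
eef_pos: [584.0, -168.2, 137.0]
tool_rot: [0.21, 0.735, 0.619, 0.178]
ft_force: [-4.5, -0.6, 7.7]
width: 0.128
grip_force: 60.5
```

```bash
python3 go.py
```

```text
t 11.45 tip [-44.92   0.13  -0.75] pitch 7.86 yaw -0.06 roll 0.1 F deck [-0.8 -1.3  8.8] grip 60.5 w 0.128
deck dirs ex [ 0.9   -0.154  0.408] ey [0.169 0.986 0.001] n [-0.403  0.068  0.913]
```

jog_arm --pt "0 -0.6 0 1.4 0 0 0" --pt "0 -2.7 0.46 -1.22 0 0 0" --pt "0 -2.7 0.46 -1.22 0 0 0" --pt "0 0 0 0 0 0 0" --pt "0 0 0 0 0 0 0"

```text
t: 11.87
eef_pos: [577.5, -167.1, 134.9]
tool_rot: [0.209, 0.735, 0.619, 0.178]
ft_force: [-1.8, -0.3, 0.0]
width: 0.13
grip_force: 59.4
```

jog_arm --pt "0 -2.0 0.3 -0.9 0 0 0" --pt "0 0 0 0 0 0 0" --pt "0 0 0 0 0 0 0"

```text
t: 12.12
eef_pos: [575.8, -166.9, 134.3]
tool_rot: [0.209, 0.735, 0.619, 0.178]
ft_force: [-0.4, -0.5, 0.9]
width: 0.133
grip_force: 59.3
```

```bash
python3 go.py " -60,0,0.8,8"
```

```text
t 12.12 tip [-5.37e+01  2.00e-02  2.10e-01] pitch 7.79 yaw -0.08 roll 0.11 F deck [ 0.1 -0.6  1. ] grip 59.3 w 0.133
 -60,0,0.8,8 shift [-6.14  1.21 -1.8 ] turn [-0.0028 -0.0032  0.0003] target TCP [ 569.6 -165.7  132.5]
deck dirs ex [ 0.9   -0.154  0.408] ey [0.169 0.986 0.001] n [-0.403  0.068  0.913]
```

The tongue has entered the slot without resistance, so I'll keep sliding it in.

jog_arm --pt "0 -2.2 0.4 -0.4 0 0 0" --pt "0 0 0 0 0 0 0" --pt "0 -2.2 0.4 -0.7 0 0 0" --pt "0 0 0 0 0 0 0" --pt "0 0 0 0 0 0 0"

```text
t: 12.53
eef_pos: [571.3, -166.0, 133.2]
tool_rot: [0.209, 0.735, 0.619, 0.178]
ft_force: [0.4, 0.4, -1.8]
width: 0.131
grip_force: 59.1
```

```bash
python3 go.py " -60,0,0.5,8"
```

```text
t 12.53 tip [-58.33   0.2    1.09] pitch 7.79 yaw -0.09 roll 0.12 F deck [-0.4  0.4 -1.8] grip 59.1 w 0.131
 -60,0,0.5,8 shift [-1.52  0.26 -0.99] turn [-0.003  -0.0032  0.0004] target TCP [ 569.8 -165.7  132.2]
deck dirs ex [ 0.9   -0.154  0.408] ey [0.169 0.986 0.001] n [-0.403  0.068  0.913]
```

jog_arm --pt "0 -1.5 0.1 -0.9 0 0 0" --pt "0 0 0 0 0 0 0" --pt "0 0 0 0 0 0 0" --pt "0 0 0 0 0 0 0"

```text
t: 12.87
eef_pos: [570.1, -166.1, 132.5]
tool_rot: [0.209, 0.735, 0.619, 0.178]
ft_force: [0.5, -0.3, -0.2]
width: 0.13
grip_force: 59.1
```

```bash
python3 go.py " -60,0,0.4,5" " -60,0,0.4,2" " -60,0,0.2,0"
```

```text
t 12.87 tip [-59.67  -0.11   0.9 ] pitch 7.82 yaw -0.08 roll 0.1 F deck [ 0.4 -0.2 -0.4] grip 59.1 w 0.13
 -60,0,0.4,5 shift [ 3.28 -0.27 -3.73] turn [0.0063 0.0488 0.0004] target TCP [ 573.4 -166.3  128.7]
 -60,0,0.4,2 shift [ 6.66 -0.85 -7.26] turn [0.0151 0.1004 0.0005] target TCP [ 576.7 -166.9  125.2]
 -60,0,0.2,0 shift [ 8.89 -1.23 -9.89] turn [0.021  0.1348 0.0006] target TCP [ 579.  -167.3  122.6]
deck dirs ex [ 0.9   -0.154  0.408] ey [0.169 0.986 0.001] n [-0.403  0.068  0.913]
```

jog_arm --pt "0 1.65 -0.13 -1.85 0.0032 0.0244 0.0002" --pt "0 1.65 -0.14 -1.88 0.0031 0.0244 0.0002" --pt "0 1.7 -0.3 -1.8 0.0044 0.0258 0" --pt "0 0 0 0 0 0 0" --pt "0 0 0 0 0 0 0"

```text
t: 13.28
eef_pos: [575.8, -166.9, 127.3]
tool_rot: [0.183, 0.742, 0.626, 0.154]
ft_force: [-0.3, 0.7, 0.2]
width: 0.13
grip_force: 59.3
```

```bash
python3 go.py " -60,0,0.3,2" " -60,0,0.2,0"
```

```text
t 13.28 tip [-59.16  -0.18   0.27] pitch 3.59 yaw 0.04 roll -0.02 F deck [-0.3  0.6  0.3] grip 59.3 w 0.13
 -60,0,0.3,2 shift [ 1.02 -0.05 -2.2 ] turn [ 0.0052  0.0273 -0.0004] target TCP [ 576.8 -166.9  125.1]
 -60,0,0.2,0 shift [ 3.21 -0.43 -4.74] turn [ 0.0111  0.0617 -0.0004] target TCP [ 579.  -167.3  122.6]
deck dirs ex [ 0.9   -0.154  0.408] ey [0.169 0.986 0.001] n [-0.403  0.068  0.913]
```

jog_arm --pt "0 -0.7 0.1 -0.3 0 0 0" --pt "0 0.9 0 -1 0.0026 0.0136 -0.0002" --pt "0 0.8 -0.1 -1 0.0026 0.0136 -0.0002" --pt "0 0 0 0 0 0 0" --pt "0 0 0 0 0 0 0"

```text
t: 13.7
eef_pos: [576.1, -166.6, 124.7]
tool_rot: [0.172, 0.745, 0.628, 0.146]
ft_force: [-0.2, -0.3, 0.2]
width: 0.131
grip_force: 59.4
```

```bash
python3 go.py " -60,0,0.2,1" " -60,0,0.1,0"
```

```text
t 13.7 tip [-60.9    0.27   0.31] pitch 1.93 yaw -0.03 roll 0.03 F deck [-0.1 -0.4  0.3] grip 59.4 w 0.131
 -60,0,0.2,1 shift [ 1.82 -0.53 -0.86] turn [0.0021 0.0161 0.0003] target TCP [ 577.9 -167.1  123.8]
 -60,0,0.1,0 shift [ 2.93 -0.72 -2.18] turn [0.0051 0.0333 0.0003] target TCP [ 579.  -167.3  122.5]
deck dirs ex [ 0.9   -0.154  0.408] ey [0.169 0.986 0.001] n [-0.403  0.068  0.913]
```

The heel is below the rim with no contact force. Now the last bit down.

jog_arm --pt "0 0.9 -0.3 -0.4 0.001 0.008 0" --pt "0 0.9 -0.2 -0.4 0.001 0.008 0" --pt "0 0.5 -0.1 -0.6 0.002 0.009 0" --pt "0 0 0 0 0 0 0" --pt "0 0 0 0 0 0 0"

```text
t: 14.12
eef_pos: [578.6, -167.3, 123.3]
tool_rot: [0.163, 0.747, 0.63, 0.137]
ft_force: [-0.6, -0.4, -0.5]
width: 0.133
grip_force: 59.4
```

```bash
python3 go.py " -60,0,0,0"
```

```text
t 14.12 tip [-5.979e+01 -1.000e-02  2.700e-01] pitch 0.47 yaw -0.01 roll 0.0 F deck [-0.7 -0.5 -0.3] grip 59.4 w 0.133
 -60,0,0,0 shift [ 0.43 -0.04 -0.92] turn [0.0012 0.0081 0.0002] target TCP [ 579.  -167.3  122.4]
deck dirs ex [ 0.9   -0.154  0.408] ey [0.169 0.986 0.001] n [-0.403  0.068  0.913]
```

jog_arm --pt "0 0.3 0 -0.6 0.001 0.006 0" --pt "0 0.2 0 -0.5 0 0.002 0" --pt "0 0 0 0 0 0 0" --pt "0 0 0 0 0 0 0"

```text
t: 14.45
eef_pos: [578.9, -167.3, 122.6]
tool_rot: [0.16, 0.748, 0.63, 0.135]
ft_force: [-3.5, 1.4, 4.7]
width: 0.13
grip_force: 60.2
```

jog_arm --pt "0 0.2 0 -0.5 0 0 0" --pt "0 0 0 0 0 0 0" --pt "0 0 0 0 0 0 0"

```text
t: 14.7
eef_pos: [578.9, -167.3, 122.6]
tool_rot: [0.16, 0.748, 0.63, 0.135]
ft_force: [-5.7, -0.8, 9.5]
width: 0.131
grip_force: 61.0
```

```bash
python3 go.py " -60,0,0,0"
```

```text
t 14.7 tip [-6.002e+01 -1.000e-02  1.300e-01] pitch 0.05 yaw -0.01 roll -0.03 F deck [-1.1 -1.8 10.9] grip 61.0 w 0.131
 -60,0,0,0 shift [ 0.12 -0.02 -0.17] turn [0.0006 0.0007 0.0003] target TCP [ 579.  -167.3  122.4]
deck dirs ex [ 0.9   -0.154  0.408] ey [0.169 0.986 0.001] n [-0.403  0.068  0.913]
```

It is seated flat at about 11 N. Release, then retreat along the deck normal.

jog_arm --pt "45 0 0 0.3 0 0 0" --pt "45 0 0 0 0 0 0" --pt "45 0 0 0 0 0 0" --pt "45 0 0 0 0 0 0" --pt "45 0 0 0 0 0 0"

```text
t: 15.12
eef_pos: [579.1, -167.1, 121.6]
tool_rot: [0.159, 0.748, 0.63, 0.135]
ft_force: [-0.0, -0.4, 0.0]
width: 0.454
grip_force: 0.0
```

jog_arm --pt "45 -2 0.3 4.6 0 0 0" --pt "45 -6 1 13.7 0 0 0" --pt "45 -12 2 27.4 0 0 0" --pt "45 -14 2.4 32 0 0 0" --pt "45 -14 2.4 32 0 0 0"

```text
t: 15.53
eef_pos: [530.0, -158.7, 232.2]
tool_rot: [0.159, 0.748, 0.63, 0.134]
ft_force: [0.0, -0.3, 0.6]
width: 0.451
grip_force: 0.0
```

jog_arm --pt "45 -14 2.4 32 0 0 0" --pt "45 0 -35 20 0 0 0" --pt "45 0 -35 10 0 0 0" --pt "45 0 0 0 0 0 0" --pt "45 0 0 0 0 0 0"

```text
t: 15.95
eef_pos: [517.0, -228.6, 294.8]
tool_rot: [0.161, 0.749, 0.629, 0.135]
ft_force: [0.2, -0.2, -0.2]
width: 0.446
grip_force: 0.0
```

```bash
python3 - <<'E'
from h import *
z=np.load('deck.npz');R,O=z['R'],z['O']
a=[]
for n in ['scene','wrist']:
    c=cap(n);im=cv2.cvtColor(c['pixels'],cv2.COLOR_RGB2BGR);D=(cloud(c)-O)@R
    x,y,h=D[...,0],D[...,1],D[...,2]
    t=(h>33)&(h<48)&(abs(x-30)<30)&(abs(y)<40)
    if t.sum()>10: print(n,'tab',D[t].mean(0).round(1),cv2.minAreaRect(D[t][:,:2].astype(np.float32)))
    f=(h>4)&(h<14)&(x>-44)&(x<10)&(abs(y)<28)
    Q=D[f];w=np.linalg.lstsq(np.c_[Q[:,:2],np.ones(len(Q))],Q[:,2],rcond=None)[0];print(n,'face z',np.median(Q[:,2]),'slopes deg',np.degrees(w[:2]).round(2),len(Q))
    if n=='wrist': a.append(cv2.resize(im,(400,300)))
    else:
        u,v=np.int32(w2px(c,[560,-165,90]));a.append(cv2.resize(im[v-38:v+37,u-50:u+50],(400,300),interpolation=2))
cv2.imwrite('pics/fin.png',np.hstack(a))
s=cap('side')
for n,k in (('side','spare_grip'),('scene','jar'),('scene','mill')):
    for r in imaging.pinpoint(n,k)[:1]: print(k,r['at'],r['confidence'])
print(ctrl.read_state()['ft_force'],ctrl.read_state()['t'])
E
```

```text
scene tab [34.3 -1.6 39. ] ((32.802650451660156, 1.0176048278808594), (47.344215393066406, 16.07341957092285), 85.7330322265625)
scene face z 8.932631511522688 slopes deg [0.15 0.35] 90
wrist tab [30.3 -0.1 42. ] ((29.98541831970215, -0.7037181854248047), (47.37565994262695, 12.16199016571045), 89.98846435546875)
wrist face z 8.622526770213632 slopes deg [ 0.03 -0.14] 2816
spare_grip [218.4, 215.5] 0.81
jar [180.4, 282.2] 0.67
mill [349.4, 217.0] 0.59
[ 0.50905092 -0.13700722 -0.11730656] 16.25
```

View pics/fin.png

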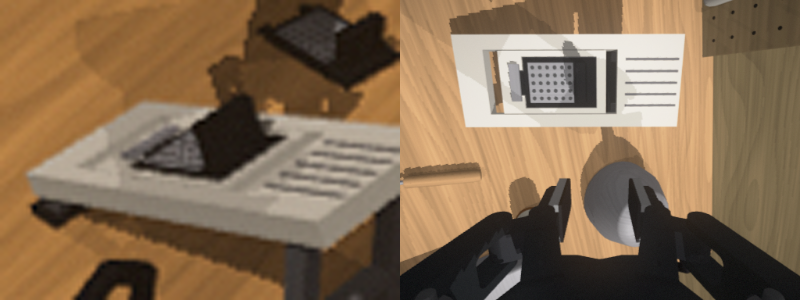

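The insert lies flat in the pocket with its tongue under the bridge (wrist view, 515,82). The face slopes under 0.2° and the tab is at deck (30.0, -0.7). The arm is clear.

```bash
python3 -c "from station import ctrl; print(ctrl.close_job())"
```

```text
the job is handed in; nothing more can be done
None
```

The single-tongue insert is seated flat in the pocket with its tongue under the bridge and released, the arm is clear, and the job is handed in after about 16 s; the hand-in call returned no verdict.

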